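# Find the loose bolt on the cup sealer's carriage and hold its cap open

### The job

One of the three bolts on the cup sealer's carriage has worked loose: with all caps still shut, tap the bolt heads from above until one gives way and sinks. Then take that bolt's hinged cap by its handle, swing it about halfway up (roughly 50 degrees), and finish while holding it there, still in the gripper, so that somebody can get at the bolt. Keep the other two caps shut, and leave the cup, shaker and bottle where they stand.

Things in the scene. Friction and masses are not known exactly. Their poses are not given: they have to be found in the camera images.
- carriage: Cup carriage of a drink-sealing machine, fixed: flat white box, 170 (x) by 320 (y) by 60 mm high, origin under its centre, yaw as it stands. A steel cup ring on an arm sticks out of its far (+x) side, no higher than the deck, its centre 168 mm from the origin. Three identical stations, 100 mm apart along the carriage's y, each have a bolt with a hinged cap plate around it. One of the three bolts is loose, a different one from time to time; they look alike until tapped.
- bolt_1_top (a point): Centre of the top face of the left (+y) bolt's dark hexagonal head, 25 mm across. It stands up through a 32 mm square opening in its cap plate; untouched it is 16 mm above the deck (76 mm above the work surface).
- bolt_1 (a joint): How far the left (+y) bolt has sunk, in m: 0 untouched. A loose bolt gives way downwards at about 2 to 3 N, drops up to 0.008 m and stays down; a tight bolt hardly moves (less than 0.002 m).
- cap_1_handle (a point): Middle of the left (+y) cap's handle: a round bar 10 mm thick and 50 mm long, along the carriage's y, on two 5 mm posts near the ends (40 mm free between them) at the cap's far edge. Shut, its centre is 36 mm above the deck (96 mm above the work surface) and 55 mm beyond (+x of the carriage) the bolt's centre; the cap plate's upper face is 29 mm below the bar's centre.
- cap_1_hinge (a point): Hinge axis of the left (+y) cap (along the carriage's y), at its edge nearest the robot, 6 mm above the deck, 40 mm on the robot's side of the bolt's centre. The handle lies 95 mm beyond it and 30 mm above it when shut.
- cap_1 (a joint): Opening angle of the left (+y) cap in rad: 0 shut (level), grows as the handle swings up and back towards the robot, stop at 1.2. The cap is an aluminium plate 62 mm wide and 101 mm long, 3 mm thick, about 0.2 kg with its handle (dark bar); the hinge is free, so it falls shut when let go.
- bolt_2_top (a point): Centre of the top face of the middle bolt's dark hexagonal head, 25 mm across. It stands up through a 32 mm square opening in its cap plate; untouched it is 16 mm above the deck (76 mm above the work surface).
- bolt_2 (a joint): How far the middle bolt has sunk, in m: 0 untouched. A loose bolt gives way downwards at about 2 to 3 N, drops up to 0.008 m and stays down; a tight bolt hardly moves (less than 0.002 m).
- cap_2_handle (a point): Middle of the middle cap's handle: a round bar 10 mm thick and 50 mm long, along the carriage's y, on two 5 mm posts near the ends (40 mm free between them) at the cap's far edge. Shut, its centre is 36 mm above the deck (96 mm above the work surface) and 55 mm beyond (+x of the carriage) the bolt's centre; the cap plate's upper face is 29 mm below the bar's centre.
- cap_2_hinge (a point): Hinge axis of the middle cap (along the carriage's y), at its edge nearest the robot, 6 mm above the deck, 40 mm on the robot's side of the bolt's centre. The handle lies 95 mm beyond it and 30 mm above it when shut.
- cap_2 (a joint): Opening angle of the middle cap in rad: 0 shut (level), grows as the handle swings up and back towards the robot, stop at 1.2. The cap is an aluminium plate 62 mm wide and 101 mm long, 3 mm thick, about 0.2 kg with its handle (dark bar); the hinge is free, so it falls shut when let go.
- bolt_3_top (a point): Centre of the top face of the right (-y) bolt's dark hexagonal head, 25 mm across. It stands up through a 32 mm square opening in its cap plate; untouched it is 16 mm above the deck (76 mm above the work surface).
- bolt_3 (a joint): How far the right (-y) bolt has sunk, in m: 0 untouched. A loose bolt gives way downwards at about 2 to 3 N, drops up to 0.008 m and stays down; a tight bolt hardly moves (less than 0.002 m).
- cap_3_handle (a point): Middle of the right (-y) cap's handle: a round bar 10 mm thick and 50 mm long, along the carriage's y, on two 5 mm posts near the ends (40 mm free between them) at the cap's far edge. Shut, its centre is 36 mm above the deck (96 mm above the work surface) and 55 mm beyond (+x of the carriage) the bolt's centre; the cap plate's upper face is 29 mm below the bar's centre.
- cap_3_hinge (a point): Hinge axis of the right (-y) cap (along the carriage's y), at its edge nearest the robot, 6 mm above the deck, 40 mm on the robot's side of the bolt's centre. The handle lies 95 mm beyond it and 30 mm above it when shut.
- cap_3 (a joint): Opening angle of the right (-y) cap in rad: 0 shut (level), grows as the handle swings up and back towards the robot, stop at 1.2. The cap is an aluminium plate 62 mm wide and 101 mm long, 3 mm thick, about 0.2 kg with its handle (dark bar); the hinge is free, so it falls shut when let go.
- cup: Bystander: white paper cup, 90 mm across, 110 mm high, standing to the left; origin under its centre.
- shaker: Bystander: steel shaker beaker, 84 mm across, 140 mm high, standing to the right; origin under its centre.
- syrup: Bystander: amber syrup bottle, 70 mm across, 170 mm high, standing to the far left; origin under its centre.

How it is judged:
By the outcome, as a careful person would: the job done as asked, in the order asked, and still so for the second after the job is handed in, while the arm keeps its last pose, push and grip.
It also fails if it takes over 48 s, if anything falls off the work surface, if the arm or the gripper's body presses on something with over 40 N, if the wrist force passes 120 N, or if a joint passes its speed limit or range.

### The arm

A 6-joint arm with a two-finger parallel gripper is mounted at the origin on the work surface. World frame = base frame: x ahead of the robot, y to its left, z up, the work surface at z = 0. Lengths are in mm, angles in rad, forces in N, time in s.
With the tool pointing down it reaches from about 350 to 875 mm from the base axis. Payload 4.2 kg.
Tool frame: the origin (TCP) lies on the mounting face of the last link; the fingertips stand 173 mm ahead of it and the grasp point (between the pads) lies 155 mm ahead of it; z points along the fingers, y is the line along which they close (so a half turn about z gives the same grasp; the last joint's range is limited). The gripper opens to 85 mm and grips with 20 to 120 N. Pads are 22 mm wide; open, the fingers measure 114 mm over their backs; the gripper's body (76 mm by 85 mm) begins 54 mm behind the grasp point. The pads swing forward as they close: fully open they stand 13 mm farther back than shut.
Start: joints at [-1.081, 0.385, 0.008, 0, -1.194, -0.259], TCP at [142.991, -608.403, 404.712] pointing down, gripper open.
Joint ranges: [-3.14, 3.14], [-1.21, 2.06], [-1.07, 1.41], [-3.16, 2.05], [-2.99, -0.16], [-3.1, 3.1]. Speed limits (rad/s): [2.79, 2.79, 3.14, 3.14, 3.14, 3.14].

### API

Orientations are given as a unit quaternion [x, y, z, w].
In Python, from bench import arm gives the robot as it stands.
- The arm moves only by the tool carry_out, never from a script. Its argument "rows" is a list of rows, each a list of 7 numbers: the shift along the tool's x, y, z as a fraction of full scale, then the turn, a rotation vector about the tool's x, y, z as a fraction of full scale, then the opening, from -1 (shut) to 1 (fully open). A call has 1 to 12 rows; each row is the pose to reach, as a shift and turn from the pose commanded when the call began, along the tool's axes at that moment, turning the shorter way round; what a row does not reach only later rows make up. Full scale, the value 1, is 20 cm for a shift and pi rad for a turn. A row lasts 1/8 s, in which the tool goes at most 62.5 mm and 10.7 degrees, less where a joint would pass 70% of its speed; a pose out of reach is approached as far as the arm can. A call with a number of a shift or a turn outside -1 to 1 is refused whole. A call with a gripper value outside its range is refused whole. The fingers move at their own pace and stop on an object; the grip force is fixed at half the most. Time passes only in rows, so rows that repeat a pose let the fingers close. It gives the time, the measured TCP pose, the force, the opening and the grip force at its end, in the units of the state.
- arm.read_state(): the state, without advancing time (a new reading comes with each control period).
- arm.get_image(name): name is "scene" or "top" or "wrist"; returns (picture, depth): 480x640x3 uint8, red, green, blue; 480x640 float32, mm along the optical axis (not along the pixel's ray), 0 where there is no reading.
- arm.calibration(name): a dict with "mtx" (3x3 intrinsics, pixels), "k1" (the pictures are not rectified: a ray, as slopes to the right and down, at radius r is drawn at 1 + k1 r^2 times it, then the intrinsics apply), "cam_to_world" (4x4, takes a point from camera to world coordinates). Camera axes: x right, y up, looking along -z (the intrinsics and any distortion apply to the point x, -y, -z); pixel columns grow to the right and rows downward; lengths in mm; the calibration is good to about 2 mm. A picture is of the moment at which its call begins: read the wrist's pose just before it. calibration takes no time and is no camera call; for the wrist camera it gives the pose at the moment of the call.
- arm.job_done(): hands the job in; it is judged then, once.
The state is a dict: "clock": time; "joints": joint angles; "joint_vel": joint speeds; "joint_efforts": joint torques, N m; "position": TCP position; "ee_rot": TCP orientation; "contact_force": force on the tool from outside, world axes, zero at the start; "wrist_torque": the same for the moment, N m; "gripper_width": finger opening in mm; "grasp_force": force on a finger pad.
Only numpy, scipy, OpenCV 4.12 (cv2) and the standard library are available. Lean on these libraries where they do the work, as an engineer would, in place of code of your own. Each camera call takes 0.05 s, during which the arm holds its last target. There are 200 camera calls.

## Working session

There is one attempt and no reset: what is moved stays moved. The work goes in short steps, Python scripts to look and compute and a tool call to move; the robot and the scene stay as the last step left them, time stands still between calls to the robot, and variables do not carry over. Pictures are saved under pics/ and viewed, at most 10 in all, crops included, and the job is handed in when it is done.

Besides the shell and the picture viewer there is one more tool, called in YAML: its name, and indented under it one key for each argument. carry_out: Moves the arm, as the interface text tells. Its arguments: {"type":"object","properties":{"rows":{"type":"array"}},"required":["rows"]}

```bash
mkdir -p pics; ls
cat > h.py <<'E'
import numpy as np, cv2
from bench import arm
def save(name,fn):
    c=arm.calibration(name); im,d=arm.get_image(name)
    cv2.imwrite('pics/'+fn+'.png',im[:,:,::-1]); np.savez('pics/'+fn,im=im,d=d,**{k:np.array(v) for k,v in c.items()})
    return im,d,c
def ray(c,px):
    K=np.array(c['mtx'],float);k1=float(c['k1'])
    p=cv2.undistortPoints(np.array(px,float).reshape(-1,1,2),K,np.array([k1,0,0,0,0.])).reshape(-1,2)
    T=np.array(c['cam_to_world']); 
    dirs=np.c_[p[:,0],-p[:,1],-np.ones(len(p))]@T[:3,:3].T
    return T[:3,3],dirs
def plane(c,px,z):
    o,d=ray(c,px); return o+d*((z-o[2])/d[:,2])[:,None]
def depthpts(c,px,d):
    o,r=ray(c,px); px=np.array(px).astype(int); return o+r*d[px[:,1],px[:,0]][:,None]
E
python3 - <<'E'
from h import *
print(arm.read_state())
im,d,c=save('top','top1');print(c)
save('scene','scene1')
E
```

```text
pics
{'clock': 0.0, 'joints': array([-1.08142483e+00,  3.85556138e-01,  6.62719162e-03, -5.02598585e-04,
       -1.19400036e+00, -2.58580098e-01]), 'joint_vel': array([ 0.00175008, -0.00039921,  0.00024521,  0.0003996 ,  0.00069085,
       -0.00039669]), 'joint_efforts': array([-5.95526526e-04, -3.92289197e+01,  1.88396466e+01,  4.18595821e+00,
       -4.54831752e-03,  4.45875401e-06]), 'position': array([ 142.94333598, -608.22215459,  403.62142467]), 'ee_rot': array([-1.15047601e-01,  9.93359380e-01,  1.07810346e-03, -1.72181319e-04]), 'contact_force': array([ 0.52591383, -0.45935656,  0.18727658]), 'wrist_torque': array([-0.02572415,  0.02666144, -0.04044824]), 'grasp_force': 0.0, 'gripper_width': 85.37692694251636}
{'mtx': array([[518.18415174,   0.        , 321.97910265],
       [  0.        , 518.18415174, 235.80111577],
       [  0.        ,   0.        ,   1.        ]]), 'k1': -0.13409455891798935, 'cam_to_world': array([[ 1.90575109e-03,  9.89447683e-01, -1.44878051e-01,
         3.96936913e+02],
       [-9.99665812e-01,  5.62005597e-03,  2.52325119e-02,
         1.77026867e+01],
       [ 2.57804732e-02,  1.44781548e-01,  9.89127732e-01,
         1.34948332e+03],
       [ 0.00000000e+00,  0.00000000e+00,  0.00000000e+00,
         1.00000000e+00]])}
```

View pics/top1.png

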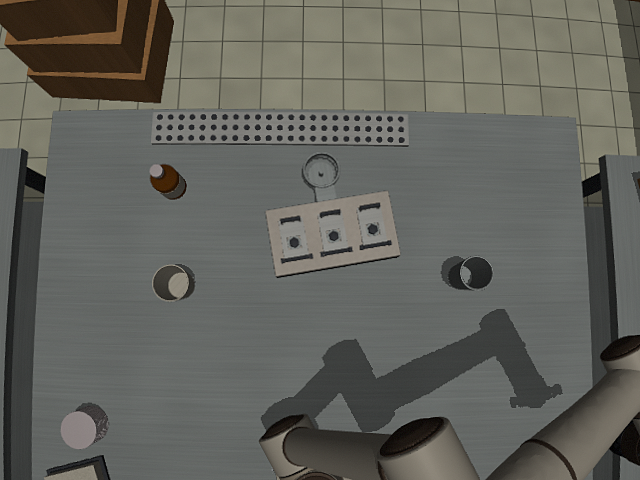

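The top view shows the carriage, slightly yawed. The bolts are near px (294,242), (334,236) and (373,229), and the handles near (290,220), (331,213) and (371,207).

Run:
```python
from h import *
z=np.load('pics/top1.npz'); im=z['im']; c={k:z[k] for k in('mtx','k1','cam_to_world')}
g=cv2.cvtColor(im,cv2.COLOR_RGB2GRAY)
B=[]
roi=np.zeros_like(g); roi[195:270,275:395]=1
m=((g<75)&(roi>0)).astype(np.uint8)
n,l,s,ce=cv2.connectedComponentsWithStats(m)
for i in range(1,n):
    if s[i,4]>15: print(s[i],ce[i].round(1),plane(c,[ce[i]],76)[0].round(1),plane(c,[ce[i]],96)[0].round(1),depthpts(c,[ce[i]],z['d'])[0].round(1))
crop=cv2.resize(im[190:280,260:400],None,fx=5,fy=5,interpolation=cv2.INTER_CUBIC)
cv2.imwrite('pics/crop1.png',crop[:,:,::-1])
from scipy.spatial.transform import Rotation as R
print(R.from_quat(arm.read_state()['ee_rot']).as_matrix().round(3))
```

```text
[359 203  21   9  93] [369.1 206.3] [ 659.1 -133.2   76. ] [ 655.  -130.8   96. ] [ 653.6 -130.   102.9]
[320 209  20   9  91] [329.6 212.8] [641.7 -33.8  76. ] [637.8 -33.   96. ] [636.8 -32.8 101.2]
[280 216  21   8  90] [290.  219.2] [624.8  65.   76. ] [621.2  64.2  96. ] [621.3  64.3  95.6]
[368 224  10  11  74] [372.4 228.9] [ 601.7 -140.7   76. ] [ 598.5 -138.2   96. ] [ 601.9 -140.8   74.9]
[329 231   9  10  70] [333.2 235.5] [584.3 -42.7  76. ] [581.4 -41.8  96. ] [584.3 -42.7  75.9]
[290 237   9  11  73] [293.8 242.2] [567.1  55.   76. ] [564.4  54.4  96. ] [567.2  55.   74.9]
[360 240  32  10 120] [375.  244.8] [ 561.6 -146.9   76. ] [ 559.  -144.3   96. ] [ 562.9 -148.2   65.6]
[320 247  32  10 123] [335.9 251.4] [544.5 -49.4  76. ] [542.2 -48.3  96. ] [544.9 -49.6  72.4]
[281 254  32  10 119] [296.7 258.1] [527.5  47.4  76. ] [525.4  47.   96. ] [528.5  47.7  66.5]
[317 256  78  14 142] [357.2 263. ] [ 516.  -101.9   76. ] [ 514.2 -100.1   96. ] [ 518.1 -104.    54.4]
[[-0.974 -0.229 -0.001]
 [-0.229  0.974  0.002]
 [ 0.     0.002 -1.   ]]
```

View pics/crop1.png

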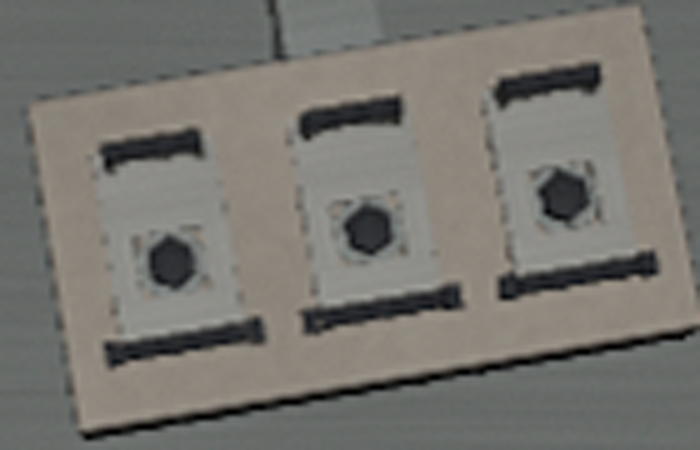

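carry_out:
  rows:
    - [-0.93, 0.748, 0, 0, 0, 0, -1]
    - [-0.93, 0.748, 0, 0, 0, 0, -1]
    - [-0.93, 0.748, 0, 0, 0, 0, -1]
    - [-0.93, 0.748, 0, 0, 0, 0, -1]
    - [-0.93, 0.748, 0, 0, 0, 0, -1]

```text
clock: 0.72
position: [291.3, -417.9, 404.8]
ee_rot: [-0.118, 0.993, 0.0, 0.0]
contact_force: [0.7, -0.3, -0.5]
gripper_width: -0.2
grasp_force: 0.0
```

carry_out:
  rows:
    - [-0.93, 0.748, 0, 0, 0, 0, -1]
    - [-0.93, 0.748, 0, 0, 0, 0, -1]
    - [-0.93, 0.748, 0, 0, 0, 0, -1]
    - [-0.93, 0.748, 0, 0, 0, 0, -1]
    - [-0.93, 0.748, 0, 0, 0, 0, -1]

```text
clock: 1.35
position: [438.3, -230.6, 404.4]
ee_rot: [-0.117, 0.993, 0.0, -0.0]
contact_force: [-0.8, 0.1, -0.0]
gripper_width: -0.2
grasp_force: 0.0
```

carry_out:
  rows:
    - [-0.93, 0.748, 0, 0, 0, -0.482, -1]
    - [-0.93, 0.748, 0, 0, 0, -0.482, -1]
    - [-0.93, 0.748, 0, 0, 0, -0.482, -1]
    - [-0.93, 0.748, 0, 0, 0, -0.482, -1]
    - [-0.93, 0.748, 0, 0, 0, -0.482, -1]
    - [-0.93, 0.748, 0, 0, 0, -0.482, -1]
    - [-0.93, 0.748, 0, 0, 0, -0.482, -1]
    - [-0.93, 0.748, 0, 0, 0, -0.482, -1]
    - [-0.93, 0.748, 0, 0, 0, -0.482, -1]
    - [-0.93, 0.748, 0, 0, 0, -0.482, -1]

```text
clock: 2.6
position: [583.5, -44.8, 404.5]
ee_rot: [0.765, -0.644, -0.0, 0.0]
contact_force: [0.6, -0.4, 0.3]
gripper_width: 0.1
grasp_force: 0.0
```

Run:
```python
from h import *
from scipy.spatial.transform import Rotation as R
s=arm.read_state();print(s['clock'],s['joints'].round(3),s['position'].round(1),s['contact_force'].round(2));print(R.from_quat(s['ee_rot']).as_matrix().round(3))
im,d,c=save('wrist','w1')
# project prior points
for z,lo in((76,60),):
    g=cv2.cvtColor(im,cv2.COLOR_RGB2GRAY)
    n,l,st,ce=cv2.connectedComponentsWithStats((g<75).astype(np.uint8))
    for i in range(1,n):
        if st[i,4]>150: print(st[i],ce[i].round(1),plane(c,[ce[i]],76)[0].round(1),plane(c,[ce[i]],96)[0].round(1),depthpts(c,[ce[i]],d)[0].round(1))
```

```text
2.6 [ 0.2    0.318 -0.093  0.    -1.16  -0.029] [583.5 -44.8 404.5] [ 0.58 -0.41  0.31]
[[ 0.17  -0.985 -0.001]
 [-0.985 -0.17  -0.   ]
 [ 0.     0.001 -1.   ]]
[   22     0   616   480 55304] [311.5 409.1] [569.9 122.6  76. ] [571.8 106.1  96. ] [590.  -59.9 297. ]
[  0  17  13  21 217] [ 5.1 27.9] [ 811.  -137.3   76. ] [ 796.5 -136.3   96. ] [ 857.3 -140.6   11.8]
[ 373   16   19  111 1381] [381.2  70.2] [ 566.9 -154.6   76. ] [ 568.9 -152.5   96. ] [ 566.3 -155.4   69.3]
[ 225   33   28   87 1449] [236.4  74.6] [ 661.9 -135.5   76. ] [ 657.5 -134.6   96. ] [ 656.3 -134.4  101.2]
[  0  59  15  19 244] [ 6.3 68.4] [ 812.  -112.8   76. ] [ 797.5 -113.4   96. ] [ 859.3 -110.7   10.7]
[306  63  36  36 856] [322.7  80. ] [ 604.4 -142.    76. ] [ 603.9 -140.7   96. ] [ 604.4 -142.1   75.2]
[  0  98  18  19 274] [  7.8 106.9] [812.7 -88.1  76. ] [798.1 -90.4  96. ] [859.7 -80.7  11.4]
[  1 135  19  18 258] [  9.9 143.4] [812.9 -63.6  76. ] [798.4 -67.6  96. ] [859.9 -50.9  11.6]
[ 97 155  68 101 682] [141.1 184. ] [722.3 -50.5  76. ] [713.9 -55.3  96. ] [730.3 -45.9  57.2]
[  44  164   9
[... 452 characters left out ...]
9  96. ] [756.8 -16.3  21.2]
[  6 204  18  16 223] [ 14.4 211.3] [812.9 -14.3  76. ] [798.4 -21.6  96. ] [859.7   9.1  11.8]
[308 205  35  33 859] [324.5 221.4] [586.9 -45.6  76. ] [587.6 -50.7  96. ] [586.9 -45.3  75.1]
[  8 236  17  15 199] [ 16.2 242.6] [813.   10.3  76. ] [798.4   1.3  96. ] [859.6  38.8  12. ]
[ 10 266  17  14 184] [ 18.  272.6] [813.   34.8  76. ] [798.5  24.3  96. ] [860.   69.   11.6]
[ 12 295  17  14 174] [ 19.8 301.3] [813.   59.5  76. ] [798.4  47.2  96. ] [859.8  98.8  11.8]
[ 14 322  16  14 160] [ 21.5 328.5] [812.9  84.   76. ] [798.4  70.1  96. ] [859.  128.   12.8]
[ 16 349  15  13 154] [ 23.1 354.8] [812.9 108.7  76. ] [798.3  93.1  96. ] [859.  158.   12.7]
```

View pics/w1.png

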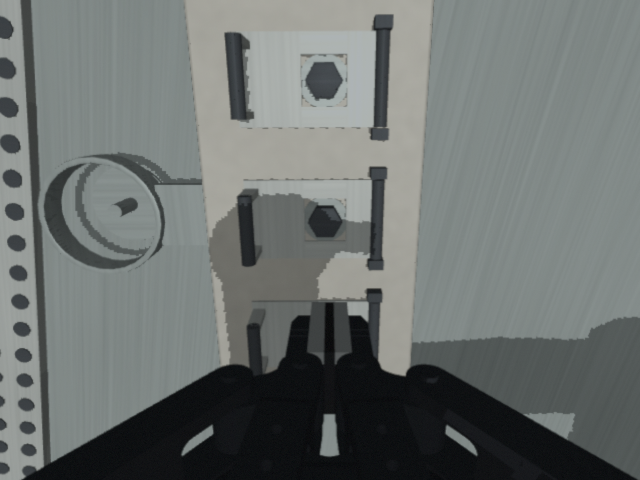

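The wrist view shows bolt 2 at px (324,221) → (586.9,-45.6) and bolt 3 at px (323,80) → (604,-142), within 3 mm of the top view. The middle handle is at px (247,230). I'll tap the middle bolt first.

carry_out:
  rows:
    - [0, -0.01, 0.3, 0, 0, 0, -1]
    - [0, -0.01, 0.55, 0, 0, 0, -1]
    - [0, -0.01, 0.7, 0, 0, 0, -1]
    - [0, -0.01, 0.75, 0, 0, 0, -1]
    - [0, -0.01, 0.77, 0, 0, 0, -1]
    - [0, -0.01, 0.775, 0, 0, 0, -1]
    - [0, -0.01, 0.775, 0, 0, 0, -1]

```text
clock: 3.52
position: [585.8, -43.5, 250.9]
ee_rot: [0.766, -0.643, 0.001, -0.001]
contact_force: [0.5, -0.0, -0.1]
gripper_width: 0.0
grasp_force: 0.0
```

carry_out:
  rows:
    - [0, 0, 0.005, 0, 0, 0, -1]
    - [0, 0, 0.01, 0, 0, 0, -1]
    - [0, 0, 0.01, 0, 0, 0, -1]

```text
clock: 3.9
position: [585.7, -43.4, 249.5]
ee_rot: [0.766, -0.643, 0.001, -0.001]
contact_force: [-2.3, 0.9, 6.3]
gripper_width: 0.4
grasp_force: 3.4
```

carry_out:
  rows:
    - [0, 0, 0.005, 0, 0, 0, -1]
    - [0, 0, 0.01, 0, 0, 0, -1]
    - [0, 0, 0.01, 0, 0, 0, -1]

```text
clock: 4.28
position: [585.7, -43.3, 249.3]
ee_rot: [0.766, -0.642, 0.001, -0.001]
contact_force: [-5.8, 2.1, 16.2]
gripper_width: 0.2
grasp_force: 8.0
```

The middle bolt is tight: it took 16 N and moved 0.2 mm. Next is the right bolt.

carry_out:
  rows:
    - [0, 0, -0.15, 0, 0, 0, -1]
    - [0.25, 0, -0.15, 0, 0, 0, -1]
    - [0.5, 0, -0.15, 0, 0, 0, -1]
    - [0.5, 0, -0.15, 0, 0, 0, -1]
    - [0.5, 0, -0.06, 0, 0, 0, -1]
    - [0.5, 0, -0.03, 0, 0, 0, -1]
    - [0.5, 0, -0.02, 0, 0, 0, -1]
    - [0.5, 0, -0.012, 0, 0, 0, -1]
    - [0.5, 0, -0.005, 0, 0, 0, -1]
    - [0.5, 0, 0, 0, 0, 0, -1]
    - [0.5, 0, 0, 0, 0, 0, -1]

```text
clock: 5.65
position: [603.0, -141.8, 246.0]
ee_rot: [0.766, -0.643, 0.0, -0.0]
contact_force: [-1.1, 1.6, 1.3]
gripper_width: -0.1
grasp_force: 1.1
```

It sank about 3 mm at low force. I'll push it a little further to confirm.

carry_out:
  rows:
    - [0, 0, 0.005, 0, 0, 0, -1]
    - [0, 0, 0.01, 0, 0, 0, -1]
    - [0, 0, 0.015, 0, 0, 0, -1]
    - [0, 0, 0.018, 0, 0, 0, -1]
    - [0, 0, 0.018, 0, 0, 0, -1]

```text
clock: 6.28
position: [603.0, -142.0, 242.1]
ee_rot: [0.766, -0.643, 0.0, -0.0]
contact_force: [1.5, 2.3, 1.8]
gripper_width: -0.1
grasp_force: 0.9
```

Bolt 3 gave way: it sank about 7 mm under less than 3 N. I'll press it home, lift and check.

carry_out:
  rows:
    - [0, 0, 0.005, 0, 0, 0, -1]
    - [0, 0, 0.005, 0, 0, 0, -1]
    - [0, 0, -0.2, 0, 0, 0, -1]
    - [0, 0, -0.5, 0, 0, 0, 1]
    - [0, 0, -0.75, 0, 0, 0, 1]
    - [0, 0, -0.75, 0, 0, 0, 1]
    - [0, 0, -0.75, 0, 0, 0, 1]

```text
clock: 7.15
position: [602.3, -142.2, 391.0]
ee_rot: [0.766, -0.643, -0.001, 0.0]
contact_force: [0.0, -0.3, -0.9]
gripper_width: 72.3
grasp_force: 0.0
```

Run:
```python
from h import *
from scipy.spatial.transform import Rotation as R
s=arm.read_state();print(s['clock'],s['joints'].round(3),s['position'].round(1));print(R.from_quat(s['ee_rot']).as_matrix().round(3))
im,d,c=save('wrist','w2')
g=cv2.cvtColor(im,cv2.COLOR_RGB2GRAY)
n,l,st,ce=cv2.connectedComponentsWithStats((g<75).astype(np.uint8))
for i in range(1,n):
    if st[i,4]>300: print(st[i],ce[i].round(1),plane(c,[ce[i]],76)[0].round(1),plane(c,[ce[i]],96)[0].round(1),depthpts(c,[ce[i]],d)[0].round(1))
```

```text
7.15 [ 2.900e-02  3.840e-01 -2.800e-02 -1.000e-03 -1.161e+00  1.450e-01] [ 602.3 -142.2  391. ]
[[ 0.173 -0.985 -0.002]
 [-0.985 -0.173  0.001]
 [-0.001  0.002 -1.   ]]
[    0    14   640   466 54341] [307.9 411.6] [591.6  17.3  76. ] [5.933e+02 5.000e-01 9.600e+01] [590.6  27.2  64.1]
[  4  27  21  22 353] [14.4 37.6] [ 814.4 -228.6   76. ] [ 800.3 -228.    96. ] [ 858.8 -230.6   12.6]
[  7  70  20  20 309] [16.9 79.5] [ 814.3 -204.3   76. ] [ 800.3 -205.4   96. ] [ 858.6 -200.9   12.9]
[203 135 222   3 641] [314.3 136. ] [ 622.4 -203.    76. ] [ 621.9 -204.2   96. ] [ 623.5 -200.    24.4]
[ 371  168   20  107 1400] [380.2 220.5] [ 566.7 -153.7   76. ] [ 570.2 -158.4   96. ] [ 565.6 -152.2   69.6]
[ 235  192   25   80 1242] [245.1 233.2] [ 660.4 -127.8   76. ] [ 657.2 -134.3   96. ] [ 656.6 -135.5   99.9]
[309 207  35  31 823] [326.2 222. ] [ 604.4 -145.9   76. ] [ 605.2 -151.1   96. ] [ 604.  -143.4   66.2]
[ 367  294   18   92 1078] [375.9 338.6] [550.  -59.8  76. ] [554.7 -71.1  96. ] [548.5 -56.2  69.6]
[  61  296  100   84 1995] [ 94.4 351.5] [766.1 -10.8  76. ] [755.4 -25.5  96. ] [807.2  46.5  -1.6]
[245 317  22  79 996] [253.8 360.9] [641.7 -23.4  76. ] [639.9 -37.3  96. ] [639.5 -40.2 100.2]
[311 328  32  32 791] [326.7 343.3] [587.2 -49.1  76. ] [589.3 -61.1  96. ] [587.1 -48.1  74.3]
```

View pics/w2.png

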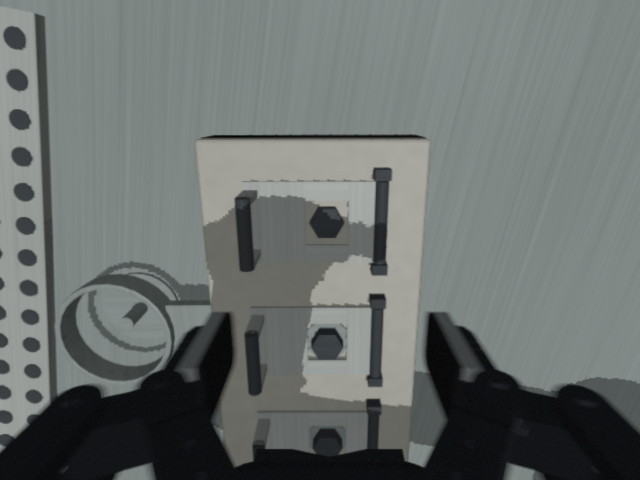

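Bolt 3's head is now at z≈66, against 74 for bolt 2, so it has sunk. Its handle is at px (245,233) → (657,-134). I'll go to grasp it.

carry_out:
  rows:
    - [0, -0.275, 0, 0, 0, 0, 1]
    - [0, -0.275, 0, 0, 0, 0, 1]
    - [0, -0.275, 0.3, 0, 0, 0, 1]
    - [0, -0.275, 0.55, 0, 0, 0, 1]
    - [0, -0.275, 0.65, 0, 0, 0, 1]
    - [0, -0.275, 0.695, 0, 0, 0, 1]
    - [0, -0.275, 0.695, 0, 0, 0, 1]
    - [0, -0.275, 0.695, 0, 0, 0, 1]

```text
clock: 8.2
position: [657.3, -132.5, 254.4]
ee_rot: [0.766, -0.643, 0.001, -0.001]
contact_force: [0.9, -0.8, -0.2]
gripper_width: 85.5
grasp_force: 0.0
```

carry_out:
  rows:
    - [0, 0, 0, 0, 0, 0, -1]
    - [0, 0, 0, 0, 0, 0, -1]
    - [0, 0, 0, 0, 0, 0, -1]
    - [0, 0, 0, 0, 0, 0, -1]
    - [0, 0, 0, 0, 0, 0, -1]
    - [0, 0, 0, 0, 0, 0, -1]
    - [0, 0, 0, 0, 0, 0, -1]
    - [0, 0, 0, 0, 0, 0, -1]

```text
clock: 9.2
position: [657.6, -132.3, 253.4]
ee_rot: [0.766, -0.643, 0.001, -0.001]
contact_force: [4.6, 0.8, 0.2]
gripper_width: 7.8
grasp_force: 58.5
```

It holds the bar (58 N). I'll swing to 25° first, turning the tool with the cap about the hinge.

carry_out:
  rows:
    - [0, 0.083, -0.038, 0.028, 0, 0, -1]
    - [0, 0.083, -0.038, 0.028, 0, 0, -1]
    - [0, 0.17, -0.068, 0.056, 0, 0, -1]
    - [0, 0.17, -0.068, 0.056, 0, 0, -1]
    - [0, 0.259, -0.091, 0.083, 0, 0, -1]
    - [0, 0.259, -0.091, 0.083, 0, 0, -1]
    - [0, 0.349, -0.106, 0.111, 0, 0, -1]
    - [0, 0.349, -0.106, 0.111, 0, 0, -1]
    - [0, 0.44, -0.113, 0.139, 0, 0, -1]
    - [0, 0.44, -0.113, 0.139, 0, 0, -1]

```text
clock: 10.45
position: [571.1, -147.7, 276.3]
ee_rot: [0.748, -0.628, 0.139, -0.165]
contact_force: [3.7, 2.0, 2.1]
gripper_width: 7.6
grasp_force: 61.1
```

Run:
```python
from h import *
from scipy.spatial.transform import Rotation as R
s=arm.read_state();print(s['clock'],s['joints'].round(3),s['wrist_torque'].round(2));M=R.from_quat(s['ee_rot']).as_matrix();print(M.round(3))
g=s['position']+155*M[:,2];X=np.array([.985,.173,0]);h=g-np.array([603,-142,66])+40*X
print(g.round(1),h@X,h[2],'cap deg',np.degrees(np.arctan2(h[2],h@X)-np.arctan2(30,95)),np.hypot(h[2],h@X))
```

```text
10.45 [ 0.001  0.391 -0.313 -0.17  -0.443  0.311] [ 0.35 -0.57  0.09]
[[ 0.174 -0.893  0.415]
 [-0.985 -0.157  0.073]
 [-0.    -0.421 -0.907]]
[ 635.5 -136.3  135.8] 72.96312006704696 69.77360410897816 cap deg 26.19434482941925 100.9553006051427
```

The cap is at about 26° with low forces. J5 is getting near its limit, so I'll keep the tool's tilt fixed and let the round bar turn in the pads for the rest.

carry_out:
  rows:
    - [0, 0.015, -0.041, 0, 0, 0, -1]
    - [0, 0.015, -0.041, 0, 0, 0, -1]
    - [0, 0.033, -0.08, 0, 0, 0, -1]
    - [0, 0.033, -0.08, 0, 0, 0, -1]
    - [0, 0.055, -0.118, 0, 0, 0, -1]
    - [0, 0.055, -0.118, 0, 0, 0, -1]
    - [0, 0.08, -0.153, 0, 0, 0, -1]
    - [0, 0.08, -0.153, 0, 0, 0, -1]
    - [0, 0.108, -0.187, 0, 0, 0, -1]
    - [0, 0.108, -0.187, 0, 0, 0, -1]
    - [0, 0.108, -0.187, 0, 0, 0, -1]

```text
clock: 11.82
position: [537.0, -153.6, 301.2]
ee_rot: [0.748, -0.627, 0.14, -0.167]
contact_force: [5.1, 3.2, 3.8]
gripper_width: 7.4
grasp_force: 59.0
```

Run:
```python
from h import *
from scipy.spatial.transform import Rotation as R
s=arm.read_state();print(s['clock'],s['joints'].round(3),s['wrist_torque'].round(2));M=R.from_quat(s['ee_rot']).as_matrix();print(M.round(3))
g=s['position']+155*M[:,2];X=np.array([.985,.173,0]);h=g-np.array([603,-142,66])+40*X
print(g.round(1),h@X,h[2],'cap deg',np.degrees(np.arctan2(h[2],h@X)-np.arctan2(30,95)),np.hypot(h[2],h@X))
save('wrist','w3');im,_,_=save('scene','scene3')
```

```text
11.825 [-0.011  0.313 -0.36  -0.172 -0.471  0.322] [ 0.73 -1.41  0.23]
[[ 0.174 -0.891  0.419]
 [-0.985 -0.158  0.073]
 [ 0.001 -0.425 -0.905]]
[ 601.9 -142.3  160.9] 38.846470894379486 94.90954386312393 cap deg 50.21514898172251 102.55179090222714
```

View pics/scene3.png

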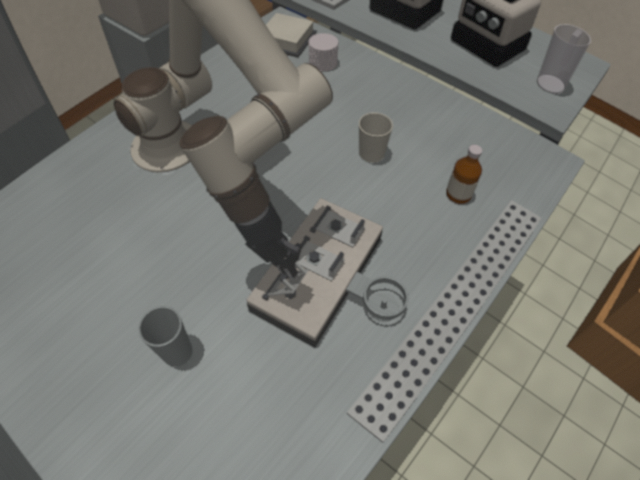

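View pics/w3.png

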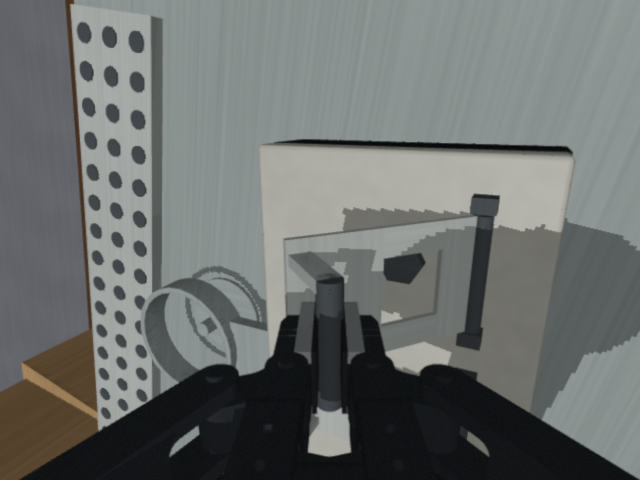

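The wrist view shows the bar held between the pads at px (330,340), with cap 3's plate tilted up and bolt 3 showing at (405,268). The scene view shows the other caps shut and the cup, shaker and bottle standing.

```bash
python3 -c "
from bench import arm
print(arm.job_done())"
```

```text
the job is handed in; nothing more can be done
None
```

The right (-y) bolt was the loose one: the middle bolt was tapped first and held, and the left one didn't need tapping. The right cap is held in the gripper at about 50°, the other two caps are shut, the cup, shaker and bottle are untouched, and I handed the job in at about 12 s.

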